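# Load the bottle shaker, clamp the row and couple the carriage

### The job

Get the bottle shaker ready to run: lift the red hook off its pin, draw the carriage out to its loading stop and open the clamp bar, then stand every white bottle that is on the worktop on the carriage's deck, upright in a single row between the fence and the bar. While the carriage is still at the loading stop, push the bar firmly up against the bottles so that all of them are gripped against the fence. Then slide the carriage fully home against the drive box and lower the red hook back over its pin, without disturbing the petri dish; leave all the bottles clamped and upright.

Things in the scene. Friction and masses are not known exactly. Their poses are not given: they have to be found in the camera images.
- shaker: reciprocating shaker, fixed: grey bed 140 mm (x) by 490 mm (y); white drive box 130 x 115 mm, 120 mm tall, at its -y end (its face towards the carriage at y = -120 mm). Origin on the worktop; x to the back, away from the robot, y along the guide rods away from the drive box. The carriage slides along y
- carriage (a joint): place of the carriage on the rods in m: 0 = home against the drive box's coupling, 0.080 = drawn out (towards the shaker's +y) to the loading stop. deck_mid lies at x = 0, y = 40 mm + this value in the shaker's frame. Stays where it is left; about 2 N moves it
- deck_mid (a point): middle of the carriage's deck top, 50 mm above the worktop, on which bottles stand; axes as the shaker's. Fence along the back: 44 mm high above the deck, rubber face at x = +60 mm. Clamp bar on the front side. Free for bottles from y = -105 to +105 mm (three fit side by side at 72 mm pitch), bounded by the bar's low steel tracks at y = -111 and +111 mm
- pin (a point): middle of the carriage's coupling pin: level, 10 mm in diameter, 57 mm above the worktop, sticking out of the deck's front edge towards the robot from x = -80 to -106 mm, at y = -52 mm from deck_mid
- pull_post (a point): point on the black upright post at the carriage's +y end, 105 mm above the worktop, for pinching or pushing: round, 20 mm diameter from 56 to 108 mm height, 23 mm at its head, top at 122 mm. At x = 0, y = +158 mm from deck_mid; axes as the shaker's
- clamp_bar (a joint): place of the clamp bar in m: clear gap between its rubber face and the fence's = 50 mm + this value. 0: too narrow for a bottle; 0.016: touches 66 mm bottles that stand against the fence; 0.045: fully open (95 mm). Grows as the bar is drawn to the front (carriage's -x). About 4 N moves it and it stays where left; 10 to 20 N of push clamps the bottles
- bar_knob (a point): point on the blue upright knob of the clamp bar (mid-bar, 44 mm in front of its rubber face), 113 mm above the worktop: round, 20 mm diameter from 84 to 118 mm height, 23 mm at its head, top at 130 mm; axes as the shaker's
- clamp_face: rubber face of the clamp bar, 206 mm long, from 71 to 95 mm above the worktop (bar top 98 mm); origin in the face's plane at worktop height, mid-length, axes as the shaker's (x points at the fence)
- hook (a joint): angle of the red hook in rad: 0 = lowered, nose behind the pin (on its +y side); 1.0 = fully raised. Turns about a level pivot (along the shaker's x) at x = -92, y = -125 mm in the shaker's frame, 57 mm above the worktop, its far end rising as it opens; stays where left (2 to 3 N at the grip). Clear of the pin beyond 0.35 rad. The nose is solid: lowered early, it bars the way home
- hook_grip (a point): middle of the black grip at the hook's end: a level round bar, 14 mm in diameter, lying along the shaker's x, free for 40 mm on the robot's side of the red arm (18 mm collar at its end). Lowered, it lies 70 mm above the worktop and 144 mm to +y and 13 mm above the pivot (145 mm radius); axes turn with the hook
- bottle_0: white plastic screw-cap bottle, round, 66 mm diameter, 124 mm tall, about 240 g, partly filled; straight sides to 73 mm, then a shoulder; cap 55 mm across from 100 to 124 mm height, a good place to grip. Origin: centre of its underside, z up the bottle. All alike; two or three are present (the rest absent), standing on the worktop at the start
- bottle_1: white plastic screw-cap bottle, round, 66 mm diameter, 124 mm tall, about 240 g, partly filled; straight sides to 73 mm, then a shoulder; cap 55 mm across from 100 to 124 mm height, a good place to grip. Origin: centre of its underside, z up the bottle. All alike; two or three are present (the rest absent), standing on the worktop at the start
- bottle_2: white plastic screw-cap bottle, round, 66 mm diameter, 124 mm tall, about 240 g, partly filled; straight sides to 73 mm, then a shoulder; cap 55 mm across from 100 to 124 mm height, a good place to grip. Origin: centre of its underside, z up the bottle. All alike; two or three are present (the rest absent), standing on the worktop at the start
- petri_dish: bystander: petri dish, 92 mm across, 15 mm high; origin centre of its underside. Leave it alone

How it is judged:
On the way, in this order (a step that is already met when the one before it is completed fails the run):
1. the hook is lifted off and the carriage drawn out to its loading stop (value of joint carriage above 0.076 m), for 0.1 s.
2. with the carriage at the loading stop (within 10 mm), every bottle stands in the row and the clamp bar presses on each with more than 0.4 N (value of joint carriage above 0.07 m and angle between each of bottle_0, bottle_1, bottle_2's own z axis and vertical below 0.08 rad and x of bottle_0 in the frame of deck_mid between 0.023 and 0.031 m and y of bottle_0 in the frame of deck_mid between -0.095 and 0.095 m and z of bottle_0 in the frame of deck_mid between -0.004 and 0.004 m and x of each of bottle_0, bottle_1, bottle_2 in the frame of clamp_face below 0.036 m and x of bottle_1 in the frame of deck_mid between 0.023 and 0.031 m and y of bottle_1 in the frame of deck_mid between -0.095 and 0.095 m and z of bottle_1 in the frame of deck_mid between -0.004 and 0.004 m and x of bottle_2 in the frame of deck_mid between 0.023 and 0.031 m and y of bottle_2 in the frame of deck_mid between -0.095 and 0.095 m and z of bottle_2 in the frame of deck_mid between -0.004 and 0.004 m and contact force between clamp_face and bottle_0 above 0.4 N and contact force between clamp_face and bottle_1 above 0.4 N and contact force between clamp_face and bottle_2 above 0.4 N), for 0.2 s.
3. the carriage is home with every bottle still clamped (value of joint carriage below 0.003 m and angle between each of bottle_0, bottle_1, bottle_2's own z axis and vertical below 0.08 rad and x of bottle_0 in the frame of deck_mid between 0.023 and 0.031 m and y of bottle_0 in the frame of deck_mid between -0.095 and 0.095 m and z of bottle_0 in the frame of deck_mid between -0.004 and 0.004 m and x of each of bottle_0, bottle_1, bottle_2 in the frame of clamp_face below 0.036 m and x of bottle_1 in the frame of deck_mid between 0.023 and 0.031 m and y of bottle_1 in the frame of deck_mid between -0.095 and 0.095 m and z of bottle_1 in the frame of deck_mid between -0.004 and 0.004 m and x of bottle_2 in the frame of deck_mid between 0.023 and 0.031 m and y of bottle_2 in the frame of deck_mid between -0.095 and 0.095 m and z of bottle_2 in the frame of deck_mid between -0.004 and 0.004 m), for 0.1 s.
4. the hook is lowered over the pin (value of joint carriage below 0.003 m and value of joint hook below 0.1 rad), for 0.1 s.
At the end, for the whole second after the job is handed in: the carriage is home (within 3 mm), the hook closed (within 0.1 rad), and every bottle present stands at rest upright (within 0.08 rad) on the deck in one row, against the fence (within 4 mm) and touched by the clamp bar's face (gap under 3 mm) (all of step 4 and angle between each of bottle_0, bottle_1, bottle_2's own z axis and vertical below 0.08 rad and x of bottle_0 in the frame of deck_mid between 0.023 and 0.031 m and y of bottle_0 in the frame of deck_mid between -0.095 and 0.095 m and z of bottle_0 in the frame of deck_mid between -0.004 and 0.004 m and x of each of bottle_0, bottle_1, bottle_2 in the frame of clamp_face below 0.036 m and x of bottle_1 in the frame of deck_mid between 0.023 and 0.031 m and y of bottle_1 in the frame of deck_mid between -0.095 and 0.095 m and z of bottle_1 in the frame of deck_mid between -0.004 and 0.004 m and x of bottle_2 in the frame of deck_mid between 0.023 and 0.031 m and y of bottle_2 in the frame of deck_mid between -0.095 and 0.095 m and z of bottle_2 in the frame of deck_mid between -0.004 and 0.004 m and linear speed of each of bottle_0, bottle_1, bottle_2 below 0.02 m/s).
It fails at once if the petri dish is pushed more than 3 cm (distance of petri_dish from where it was at the start of the episode above 0.03 m).
Of bottle_0, bottle_1, bottle_2 only 2 to 3 are there at a start; the rules pass over those that are not, and their reading is None.
At some moment in a run one of bottle_0, bottle_1, bottle_2 may be knocked a few centimetres aside while the robot is not near it.
Once in a run the grip may slacken for a moment while it holds something.
It also fails if it takes over 208 s, if anything falls off the work surface, if the arm or the gripper's body presses on something with over 40 N, if the wrist force passes 120 N, or if a joint passes its speed limit or range.

### The arm

A 6-joint arm with a two-finger parallel gripper is mounted at the origin on the work surface; the furniture and walls round the work are solid. World frame = base frame: x ahead of the robot, y to its left, z up, the work surface at z = 0. Lengths are in m, angles in rad, forces in N, time in s.
With the tool pointing down it reaches from about 0.35 to 0.975 m from the base axis. Payload 4.9 kg.
Tool frame: the origin (TCP) lies between the finger pads; the fingertips stand 14 mm ahead of it and the grasp point (between the pads) lies 5 mm behind it (manip.finger_overhang is the distance from the TCP to the fingertips, in m); z points along the fingers, y is the line along which they close (so a half turn about z gives the same grasp; the last joint's range is limited). The gripper opens to 85 mm and grips with 20 to 120 N. Pads are 22 mm wide; open, the fingers measure 114 mm over their backs; the gripper's body (76 mm by 85 mm) begins 54 mm behind the grasp point. The pads swing forward as they close: fully open they stand 13 mm farther back than shut.
Start: joints at [1.153, 0.053, 1.613, -0, 1.476, -0.119], TCP at [0.184, 0.597, 0.245] pointing down, gripper open.
Joint ranges: [-3.01, 3.01], [-1.01, 2.22], [0.06, 2.58], [-1.02, 4.17], [0.09, 2.62], [-3.14, 3.14]. Speed limits (rad/s): [2.57, 2.57, 3.14, 3.14, 3.14, 3.14].

### API

Orientations are given as a unit quaternion [w, x, y, z].
In Python, from plant import manip, grab_frame gives the robot as it stands.
- The arm moves only by the tool servo_tool, never from a script. Its argument "deltas" is a list that holds one entry, the list of rows, each a list of 5 numbers: the opening in per cent of the stroke, from 0 (shut) to 100 (fully open), then the shift along the world's x, y, z in m, then the turn about the world's z in degrees. A call has exactly 8 rows; each row shifts and turns the commanded pose from where the row before left it; what a row does not reach is not made up. A row lasts 1/10 s, in which the tool goes at most 50 mm and 8.59 degrees, less where a joint would pass 70% of its speed; a pose out of reach is approached as far as the arm can. A call is refused whole if a number of a shift passes 0.05 or a number of a turn 8.59, either way. A call with a gripper value outside its range is refused whole. The fingers move at their own pace and stop on an object; the grip force is fixed at half the most. Time passes only in rows, so rows that do not move let the fingers close, or fill a call up. It gives the time, the measured TCP pose, the force, the opening and the grip force at its end, in the units of the state.
- manip.state(): the state, without advancing time (a new reading comes with each control period).
- grab_frame(name): name is "scene" or "top" or "wrist"; returns a dict with "pixels" (400x640x3 uint8, red, green, blue), "z_map" (400x640 float32, m along the optical axis (not along the pixel's ray), 0 where there is no reading), "fx", "fy", "cx", "cy" (pixels), "dist" ([k1, k2, p1, p2, k3] as OpenCV has them; the pictures are not rectified), "rvec" (rotation vector, rad) and "tvec" (3), from world to camera coordinates, as OpenCV has them; the wrist camera has in their place "T_tool_cam" (4x4, takes a point from camera to tool coordinates, whose origin is the TCP and whose axes are the flange's). Camera axes: x right, y down, z forward; pixel columns grow to the right and rows downward; lengths in m; the calibration is good to about 2 mm. A picture is of the moment at which its call begins: read the wrist's pose just before it.
- manip.job_done(): hands the job in; it is judged then, once.
The state is a dict: "time": time; "joint_pos": joint angles; "joint_vel": joint speeds; "joint_efforts": joint torques, N m; "tool_pos": TCP position; "tool_rot": TCP orientation; "contact_force": force on the tool from outside, world axes, zero at the start; "ft_torque": the same for the moment, N m; "gripper_width": opening from 0.0 (shut) to 1.0 (fully open); "grasp_force": force on a finger pad.
Only numpy, scipy, OpenCV 4.12 (cv2) and the standard library are available. Lean on these libraries where they do the work, as an engineer would, in place of code of your own. Each camera call takes 0.05 s, during which the arm holds its last target. There are 200 camera calls.

## Working session

There is one attempt and no reset: what is moved stays moved. The work goes in short steps, Python scripts to look and compute and a tool call to move; the robot and the scene stay as the last step left them, time stands still between calls to the robot, and variables do not carry over. Pictures are saved under pics/ and viewed, at most 14 in all, crops included, and the job is handed in when it is done.

Besides the shell and the picture viewer there is one more tool, called after "Call:" as name(argument=value, ...) on one line, values as JSON. servo_tool: Moves the arm, as the interface text tells. Its arguments: {"type":"object","properties":{"deltas":{"type":"array"}},"required":["deltas"]}

```bash
mkdir -p pics
cat > h.py <<'E'
import numpy as np, cv2
from plant import manip, grab_frame
def cloud(f):
    z=f["z_map"]; v,u=np.mgrid[:400,:640]
    K=np.array([[f["fx"],0,f["cx"]],[0,f["fy"],f["cy"]],[0,0,1.]])
    p=cv2.undistortPoints(np.stack([u,v],-1).reshape(-1,1,2).astype(np.float64),K,np.array(f["dist"],float)).reshape(400,640,2)
    P=np.dstack([p[...,0]*z,p[...,1]*z,z])
    if "rvec" in f:
        R=cv2.Rodrigues(np.array(f["rvec"],float))[0]; W=(P-np.array(f["tvec"]).reshape(3))@R
    else:
        s=f["st"]; w,x,y,zq=s["tool_rot"]; from scipy.spatial.transform import Rotation as Ro
        T=np.array(f["T_tool_cam"]); W=(P@T[:3,:3].T+T[:3,3])@Ro.from_quat([x,y,zq,w]).as_matrix().T+np.array(s["tool_pos"])
    W[z<=0]=np.nan
    return W
def get(n):
    s=manip.state(); f=grab_frame(n); f["st"]=s; f["W"]=cloud(f); f["hsv"]=cv2.cvtColor(f["pixels"],cv2.COLOR_RGB2HSV)
    return f
def save(f,n): cv2.imwrite("pics/"+n,cv2.cvtColor(f["pixels"],cv2.COLOR_RGB2BGR))
E
python3 - <<'E'
from h import *
for n in("scene","top"):
    f=get(n); save(f,n+"0.png"); np.savez("pics/"+n+"0.npz",W=f["W"],p=f["pixels"],hsv=f["hsv"])
    print(n,-cv2.Rodrigues(np.array(f["rvec"],float))[0].T@np.array(f["tvec"]).reshape(3))
print(manip.state())
E
```

```text
scene [-0.07025434  0.63023071  0.47383394]
top [ 0.37346139 -0.07950552  1.09315482]
{'time': 0.1, 'joint_pos': array([ 1.15298908e+00,  5.33140267e-02,  1.61412976e+00, -2.36992265e-05,
        1.47601353e+00, -1.18987831e-01]), 'joint_vel': array([-9.94439499e-04, -1.67352319e-03, -3.32179111e-03,  1.24312578e-03,
        4.09303838e-06, -3.33165068e-03]), 'joint_efforts': array([-7.00432101e-04, -3.94902921e+01, -3.71363175e+01, -1.81320825e-04,
        3.95269773e-03, -2.93698761e-06]), 'tool_pos': array([0.18377664, 0.59681506, 0.24418765]), 'tool_rot': array([-2.35868567e-04,  1.48853260e-01,  9.88858856e-01, -9.02078303e-04]), 'contact_force': array([-0.10363943, -0.71305919, -0.14624826]), 'ft_torque': array([-0.00326968,  0.01191897, -0.05441331]), 'grasp_force': 0.0, 'gripper_width': 0.9987766691882373}
```

View pics/scene0.png

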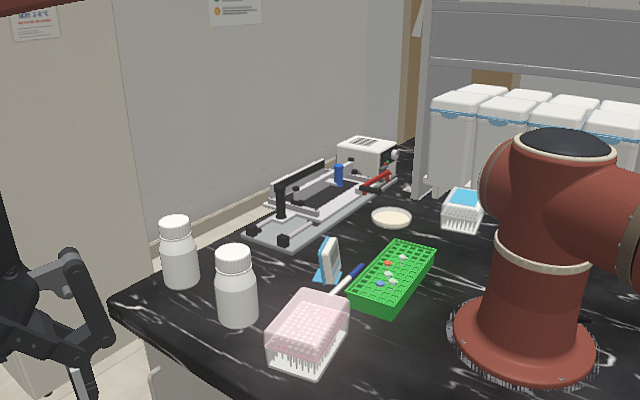

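View pics/top0.png

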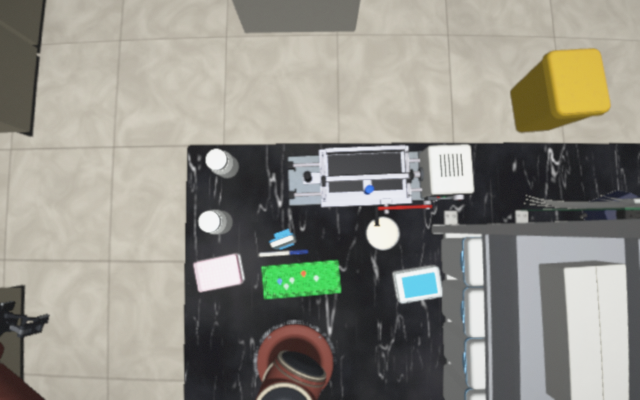

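The scene shows two white bottles (scene 180,250 and 236,285; top 222,163 and 214,222), the shaker with its post (top 308,176), blue knob (368,188), red hook (380–430,207) and the drive box (450,170). The dish (383,233) lies right by the hook grip. Now I'll measure.

Run:
```python
import numpy as np
np.set_printoptions(precision=4,suppress=True)
for n in("top","scene"):
    d=np.load(f"pics/{n}0.npz");W,h=d["W"],d["hsv"]
    X,Y,Z=W[...,0],W[...,1],W[...,2]
    def st(name,m):
        P=W[m]; 
        if len(P)>3: print(n,name,len(P),"med",np.median(P,0),"mid",(P.min(0)+P.max(0))/2,"rng",P.max(0)-P.min(0))
    work=(X>0.2)&(X<0.9)&(Y>-.5)&(Y<.8)
    S=h[...,1];H=h[...,0];V=h[...,2]
    st("knob",work&(H>105)&(H<125)&(S>120)&(Z>.11)&(X>.5))
    red=work&((H<8)|(H>172))&(S>130)&(Z>.03)&(Z<.15)&(X>.4)
    st("red",red)
    if n=="top" and red.sum()>5:
        P=W[red]; c=np.polyfit(P[:,1],P[:,0],1); print("red line x=a*y+b",c)
    st("post",work&(V<80)&(Z>.105)&(Z<.13)&(Y>.05)&(X>.5)&(Y<.4))
    for nm,lo,hi in(("b_left",.0,.62),("b_far",.62,.9)):
        m=work&(Z>.118)&(Z<.13)&(Y>.3)&(S<60)&(V>120)&(X>.3)
        ym=m&(X>lo)&(X<hi); st("cap"+nm,ym)
    m=work&(Z>.11)&(Z<.13)&(X>.5)&(Y<-.05)&(V>120)&(S<60); st("box",m)
    if m.sum()>50:
        import cv2; print(cv2.minAreaRect((W[m][:,:2]*1000).astype(np.float32)))
    m=work&(Z>.010)&(Z<.02)&(S<90)&(V>140)&(X>.45)&(X<.62)&(Y<.1)&(Y>-.2); st("dish",m)
    m=work&(Z>.085)&(Z<.1)&(X>.6)&(Y<.25)&(Y>-.1); st("fence/bar",m)
    if n=="top":
        m=m&(X>.76); 
        if m.sum()>9: P=W[m];print("fence line",np.polyfit(P[:,1],P[:,0],1),P[:,0].min(),P[:,0].max())
```

```text
top red 160 med [ 0.4298 -0.3029  0.0781] mid [ 0.4409 -0.3081  0.0794] rng [0.0325 0.158  0.0295]
red line x=a*y+b [-0.0437  0.4171]
top box 1461 med [ 0.5436 -0.4127  0.1196] mid [ 0.5457 -0.2622  0.1174] rng [0.0895 0.4202 0.0148]
((546.5972900390625, -262.4190673828125), (420.15655517578125, 89.32881927490234), 89.72250366210938)
top dish 911 med [ 0.5126 -0.0263  0.0157] mid [ 0.5169 -0.0291  0.0151] rng [0.1304 0.0914 0.0096]
scene red 160 med [ 0.4268 -0.3109  0.0743] mid [ 0.4426 -0.3113  0.0649] rng [0.0435 0.1674 0.0349]
scene box 435 med [ 0.5407 -0.3968  0.1184] mid [ 0.5449 -0.4098  0.1155] rng [0.0891 0.1138 0.0106]
((544.1558837890625, -410.4252014160156), (88.99493408203125, 113.44351196289062), 1.77460777759552)
scene dish 1114 med [ 0.5052 -0.0497  0.0146] mid [ 0.5157 -0.0902  0.0155] rng [0.1315 0.217  0.0074]
```

Run:
```python
import numpy as np,cv2
np.set_printoptions(precision=4,suppress=True)
for n in("top","scene"):
    d=np.load(f"pics/{n}0.npz");W,h=d["W"],d["hsv"]
    X,Y,Z=W[...,0],W[...,1],W[...,2];H,S,V=h[...,0],h[...,1],h[...,2]
    def st(name,m):
        P=W[m]
        if len(P)>3: print(n,name,len(P),"med",np.median(P,0),"mid",(P.min(0)+P.max(0))/2,"rng",P.max(0)-P.min(0))
        return P
    work=(X>0.2)&(X<0.8)&(Y>-.5)&(Y<.5)
    st("knob",work&(H>105)&(H<125)&(S>120)&(Z>.09)&(Y<0.05))
    P=st("red",work&((H<8)|(H>172))&(S>130)&(Z>.03)&(Z<.15)&(X>.36))
    print("red slope",np.polyfit(P[:,1],P[:,0],1))
    st("post",work&(V<90)&(Z>.115)&(Z<.13)&(Y>-.1)&(X>.4))
    m=(Z>.117)&(Z<.13)&(Y>.1)&(S<60)&(V>120)&(X>.2)&(X<.8)
    nn,L,s,c=cv2.connectedComponentsWithStats(m.astype(np.uint8))
    for i in range(1,nn):
        if s[i,4]>20: print(s[i]); st("cap",L==i)
    m=work&(Z>.11)&(Z<.13)&(X>.42)&(Y<-.32)&(V>100)&(S<60);P=st("box",m)
    print(cv2.minAreaRect((P[:,:2]*1000).astype(np.float32)))
    m=(Z>.008)&(Z<.02)&(X>.25)&(X<.46)&(Y<-.05)&(Y>-.4)&(V>120);P=st("dish",m)
    m=work&(Z>.085)&(Z<.105)&(X>.4)&(Y<.1)&(Y>-.32);P=st("fencebar",m)
    F=P[P[:,0]>.54]
    if len(F)>9: print("fence",np.polyfit(F[:,1],F[:,0],1),F.min(0),F.max(0))
    B=P[P[:,0]<.54]
    if len(B)>9: print("bar",np.polyfit(B[:,1],B[:,0],1),B.min(0),B.max(0),np.median(B,0))
```

```text
top knob 57 med [ 0.4735 -0.2001  0.1279] mid [ 0.4746 -0.2007  0.1127] rng [0.0182 0.0206 0.0391]
top red 160 med [ 0.4298 -0.3029  0.0781] mid [ 0.4409 -0.3081  0.0794] rng [0.0325 0.158  0.0295]
red slope [-0.0437  0.4171]
top post 41 med [ 0.5116 -0.0419  0.1207] mid [ 0.512  -0.0419  0.1204] rng [0.0161 0.0156 0.0064]
[206 149  21  21 343]
top cap 343 med [0.5558 0.195  0.1238] mid [0.556  0.1955 0.1226] rng [0.0532 0.0531 0.0113]
[198 211  22  21 362]
top cap 362 med [0.3946 0.2104 0.1237] mid [0.3948 0.2124 0.1229] rng [0.0514 0.0557 0.0105]
top box 2140 med [ 0.523  -0.4133  0.1194] mid [ 0.5253 -0.4147  0.1174] rng [0.1304 0.1167 0.0148]
((525.6414184570312, -414.8062438964844), (132.21177673339844, 114.3847427368164), 1.4492307901382446)
top dish 867 med [ 0.3603 -0.2512  0.0148] mid [ 0.3548 -0.2083  0.014 ] rng [0.2076 0.3132 0.0117]
top fencebar 1000 med [ 0.5163 -0.198   0.0949] mid [ 0.5018 -0.1791  0.095 ] rng [0.1864 0.2817 0.0199]
fence [-0.037   0.5777] [ 0.5757 -0.3011  0.0851] [ 0.595  -0.0918  0.0979]
bar [-0.0361  0.5012] [ 0.4086 -0.3199  0.0852] [ 0.5222 -0.0
[... 484 characters left out ...]

[214 243  37  22 624]
scene cap 624 med [0.3891 0.2163 0.1241] mid [0.393  0.213  0.1215] rng [0.0543 0.0534 0.0089]
scene box 704 med [ 0.5154 -0.3991  0.1183] mid [ 0.5244 -0.4107  0.1155] rng [0.13   0.1156 0.0106]
((524.376708984375, -411.03802490234375), (128.572265625, 113.44351196289062), 1.7746076583862305)
scene dish 1023 med [ 0.3765 -0.2324  0.0136] mid [ 0.3553 -0.2252  0.0139] rng [0.2091 0.3495 0.0116]
scene fencebar 893 med [ 0.5062 -0.1687  0.0921] mid [ 0.5267 -0.1734  0.095 ] rng [0.1296 0.288  0.02  ]
fence [-0.0285  0.5755] [ 0.5731 -0.3008  0.0851] [ 0.5914 -0.0885  0.0942]
bar [0.0167 0.5022] [ 0.4619 -0.3174  0.085 ] [ 0.5191 -0.0294  0.105 ] [ 0.5026 -0.1602  0.0944]
```

```bash
cat > sh.py <<'E'
import numpy as np
psi=0.038; O=np.array([0.5188,-0.2375])
R=np.array([[np.cos(psi),-np.sin(psi)],[np.sin(psi),np.cos(psi)]])
w=lambda x,y: O+R@np.array([x,y])
s=lambda p: (np.atleast_2d(p)[:,:2]-O)@R
E
python3 - <<'E'
import numpy as np,cv2
from sh import *
np.set_printoptions(precision=4,suppress=True)
for n in("top","scene"):
    d=np.load(f"pics/{n}0.npz");W,h=d["W"],d["hsv"];Z=W[...,2]
    q=s(W[...,:2].reshape(-1,2)).reshape(400,640,2);x,y=q[...,0],q[...,1]
    S,V,H=h[...,1],h[...,2],h[...,0]
    def st(nm,m):
        if m.sum()<4: return print(nm,m.sum())
        P=np.c_[x[m],y[m],Z[m]];print(n,nm,len(P),np.median(P,0),P.min(0),P.max(0))
    st("grip",(x<-.096)&(x>-.16)&(y>-.03)&(y<.07)&(Z>.045)&(Z<.12))
    st("red",(x<-.07)&(x>-.12)&(y>-.13)&(y<.07)&(Z>.045)&(Z<.12)&(S>130)&((H<8)|(H>172)))
    m=(Z>.008)&(Z<.022)&(x<-.1)&(x>-.3)&(y>-.13)&(y<.13)&(V>120)
    k,L,c,_=cv2.connectedComponentsWithStats(m.astype(np.uint8)); i=1+c[1:,4].argmax(); st("dish",L==i)
    st("knob",(x<-.0)&(x>-.1)&(y>0)&(y<.08)&(Z>.1)&(Z<.14))
    m=np.isfinite(x)&(Z>.03)&(Z<.14)&(x>-.4)&(x<-.12)&(y<.2)&(y>-.2)
    st("objs near front",m)
print(w(-.117,.019),w(0,.198),w(-.043,.04),w(-.079,.12))
E
```

```text
top grip 89 [-0.1121  0.0171  0.0803] [-0.1385 -0.0156  0.0557] [-0.0961  0.0254  0.086 ]
top red 153 [-0.0911 -0.0589  0.0782] [-0.0951 -0.1289  0.066 ] [-0.0868  0.0119  0.0836]
top dish 790 [-0.161  -0.008   0.0147] [-0.2044 -0.0514  0.0081] [-0.1135  0.0375  0.0203]
top knob 77 [-0.0417  0.0388  0.1274] [-0.0522  0.0047  0.1001] [-0.0028  0.0707  0.1323]
top objs near front 2722 [-0.2901 -0.1101  0.0627] [-0.3992 -0.1985  0.03  ] [-0.12    0.1994  0.14  ]
scene grip 150 [-0.1169  0.0217  0.0766] [-0.1415 -0.0284  0.0525] [-0.0961  0.0311  0.0834]
scene red 145 [-0.0947 -0.0629  0.0744] [-0.0978 -0.1297  0.0475] [-0.0721  0.0135  0.0809]
scene dish 606 [-0.1628  0.0004  0.0133] [-0.2062 -0.0508  0.0081] [-0.1138  0.0415  0.0156]
scene knob 122 [-0.0479  0.0455  0.1174] [-0.0557  0.0305  0.1001] [-0.0343  0.052   0.1289]
scene objs near front 4092 [-0.2628 -0.151   0.0644] [-0.35   -0.1999  0.03  ] [-0.12    0.2     0.1399]
[ 0.4012 -0.223 ] [ 0.5113 -0.0396] [ 0.4743 -0.1992] [ 0.4353 -0.1206]
```

Call:
servo_tool(deltas=[[[100,0.04,-0.045,0,6.4],[100,0.04,-0.045,0,6.4],[100,0.04,-0.045,0,6.5],[100,0.04,-0.045,0,0],[100,0.04,-0.045,0,0],[100,0,-0.045,0,0],[100,0,-0.045,0,0],[100,0,-0.045,0,0]]])

```text
time: 0.9
tool_pos: [0.3498, 0.2736, 0.2446]
tool_rot: [-0.0, -0.019, 1.0, -0.0]
contact_force: [0.6, -0.2, 0.6]
gripper_width: 1.004
grasp_force: 0.0
```

Call:
servo_tool(deltas=[[[60,0.002,-0.045,0,0],[60,0.002,-0.045,0,0],[60,0.002,-0.045,0,0],[60,0.002,-0.045,0,0],[60,0.002,-0.045,0,0],[60,0.002,-0.045,0,0],[60,0.002,-0.045,0,0],[60,0.002,-0.045,0,0]]])

```text
time: 1.7
tool_pos: [0.3655, -0.0863, 0.2451]
tool_rot: [0.0, -0.019, 1.0, -0.0]
contact_force: [0.4, -0.3, 0.2]
gripper_width: 0.597
grasp_force: 0.0
```

Run:
```python
import numpy as np
d=np.load("pics/top0.npz");W=d["W"]
for lo,hi in((.1,.3),(.3,.6),(.6,1.0)):
  for xl in(.0,.2,.3,.4,.5):
    m=(W[...,2]>lo)&(W[...,2]<hi)&(W[...,0]>xl)&(W[...,0]<xl+.1)&(W[...,1]<-.15)
    if m.sum(): print(lo,hi,xl,W[m][:,1].max().round(3),m.sum())
```

```text
0.1 0.3 0.0 -0.391 1582
0.1 0.3 0.2 -0.39 1570
0.1 0.3 0.3 -0.392 1211
0.1 0.3 0.4 -0.19 1127
0.1 0.3 0.5 -0.167 1545
0.3 0.6 0.0 -0.394 825
0.3 0.6 0.2 -0.395 9112
0.3 0.6 0.3 -0.392 6466
0.3 0.6 0.4 -0.447 640
0.6 1.0 0.2 -0.395 1157
0.6 1.0 0.3 -0.392 2335
0.6 1.0 0.4 -0.474 100
```

Call:
servo_tool(deltas=[[[55,0.012,-0.045,0,0],[55,0.012,-0.045,0,0],[55,0.01,-0.04,0,0],[55,0,0,-0.04,0],[55,0,0,-0.04,0],[55,0,0,-0.03,0],[55,0,0,0,0],[55,0,0,0,0]]])

```text
time: 2.5
tool_pos: [0.3999, -0.2144, 0.1353]
tool_rot: [-0.0, -0.019, 1.0, 0.0]
contact_force: [-0.2, -0.0, 0.1]
gripper_width: 0.55
grasp_force: 0.0
```

Run:
```python
from h import *
f=get("wrist"); save(f,"w1.png"); print(f["st"]["tool_pos"])
from sh import *
W=f["W"];q=s(W[...,:2].reshape(-1,2)).reshape(400,640,2);h=f["hsv"]
m=(W[...,2]>.045)&(W[...,2]<.1)
P=np.c_[q[m],W[m][:,2]]
r=(h[m][:,1]>130)&((h[m][:,0]<8)|(h[m][:,0]>172));print("red",np.median(P[r],0),P[r].min(0),P[r].max(0))
g=(P[:,0]<-.1)&(P[:,0]>-.15)&(P[:,1]>-.0)&(P[:,1]<.05)
print("grip",g.sum(),np.median(P[g],0),P[g].min(0),P[g].max(0))
```

```text
[ 0.39987939 -0.21440796  0.13534065]
red [-0.09331115 -0.07533811  0.07807068] [-0.13800251 -0.18212684  0.0456291 ] [-0.01447777  0.14807666  0.09507182]
grip 1395 [-0.12266931  0.01769609  0.0828287 ] [-0.1383996   0.00915082  0.06922577] [-0.10004282  0.02649629  0.08709361]
```

View pics/w1.png

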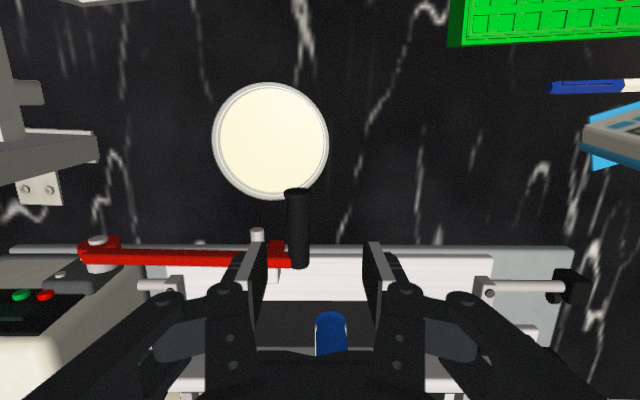

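The wrist view shows the black grip (298,190–265) just beyond the red arm, with the dish (270,140) beneath. I'll descend over the grip and close.

Call:
servo_tool(deltas=[[[55,0,-0.01,0,0],[55,0,0,-0.025,0],[55,0,0,-0.025,0],[55,0,0,-0.012,0],[55,0,0,0,0],[0,0,0,0,0],[0,0,0,0,0],[0,0,0,0,0]]])

```text
time: 3.35
tool_pos: [0.401, -0.2249, 0.0748]
tool_rot: [0.001, -0.019, 1.0, -0.0]
contact_force: [0.9, 2.7, 1.0]
gripper_width: 0.136
grasp_force: 58.4
```

Call:
servo_tool(deltas=[[[0,0,0,0,0],[0,0,0,0,0],[0,0,0,0,0],[0,0,0,0,0],[0,0,0,0,0],[0,0,0,0,0],[0,0,0,0,0],[0,0,0,0,0]]])

```text
time: 4.15
tool_pos: [0.4009, -0.2248, 0.0738]
tool_rot: [0.001, -0.019, 1.0, -0.0]
contact_force: [4.4, 2.1, 1.2]
gripper_width: 0.138
grasp_force: 58.4
```

Call:
servo_tool(deltas=[[[0,0,-0.002,0.016,0],[0,0,-0.004,0.015,0],[0,0,-0.006,0.015,0],[0,0,-0.007,0.014,0],[0,0.001,-0.009,0.013,0],[0,0.001,-0.01,0.012,0],[0,0,-0.009,0.009,0],[0,0,0,0,0]]])

```text
time: 4.95
tool_pos: [0.4025, -0.2713, 0.1683]
tool_rot: [0.0, -0.019, 1.0, 0.001]
contact_force: [2.4, 5.2, 6.6]
gripper_width: 0.132
grasp_force: 59.5
```

Call:
servo_tool(deltas=[[[0,0,0,0,0],[40,0,0,0,0],[40,0,0,0,0],[40,0,0,0,0],[40,0,0,0.03,0],[60,0,0,0.04,0],[60,0,0,0.02,0],[60,0,0,0,0]]])

```text
time: 5.75
tool_pos: [0.4031, -0.2729, 0.2612]
tool_rot: [0.002, -0.019, 1.0, -0.003]
contact_force: [0.1, -0.3, -0.5]
gripper_width: 0.597
grasp_force: 0.0
```

Run:
```python
from h import *
from sh import *
f=get("scene"); save(f,"s2.png"); print(f["st"]["tool_pos"])
```

```text
[ 0.40308661 -0.2729234   0.2611734 ]
```

View pics/s2.png

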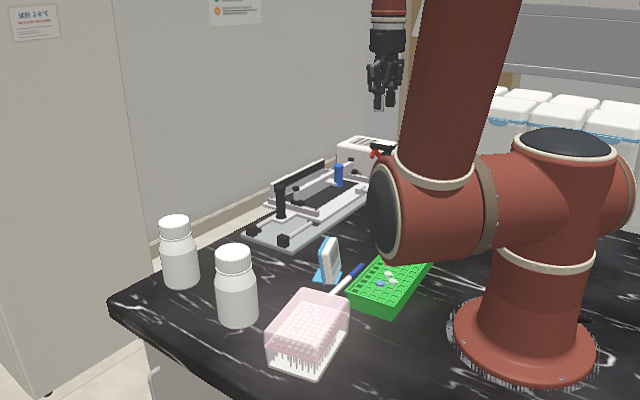

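The hook is raised: its red arm shows at (378,153). Next I go to the post.

Call:
servo_tool(deltas=[[[70,0.018,0.039,0,0],[70,0.018,0.039,0,0],[70,0.018,0.039,0,0],[70,0.018,0.039,0,0],[70,0.018,0.039,0,0],[70,0.018,0.038,0,0],[70,0,0,-0.04,0],[70,0,0,-0.02,0]]])

```text
time: 6.6
tool_pos: [0.5081, -0.0368, 0.1922]
tool_rot: [-0.003, -0.02, 1.0, 0.001]
contact_force: [0.5, 1.0, -0.2]
gripper_width: 0.7
grasp_force: 0.0
```

Run:
```python
from h import *
f=get("wrist"); print(f["st"]["tool_pos"])
W=f["W"]
m=(W[...,2]>.114)&(W[...,2]<.13)&(abs(W[...,0]-.511)<.04)&(abs(W[...,1]+.04)<.04)&(f["hsv"][...,2]<90)
P=W[m];print(len(P),np.median(P,0),(P.min(0)+P.max(0))/2,np.ptp(P,0))
```

```text
[ 0.50805702 -0.0367814   0.19223127]
832 [ 0.51220088 -0.04093314  0.12185524] [ 0.51361943 -0.04117012  0.11929101] [0.02273474 0.0221692  0.00985552]
```

Call:
servo_tool(deltas=[[[70,0.003,-0.004,0,0],[70,0,0,-0.035,0],[70,0,0,-0.035,0],[70,0,0,-0.02,0],[70,0,0,0,0],[0,0,0,0,0],[0,0,0,0,0],[0,0,0,0,0]]])

```text
time: 7.45
tool_pos: [0.5146, -0.0413, 0.1101]
tool_rot: [0.002, -0.019, 1.0, 0.002]
contact_force: [-1.3, 5.2, 3.9]
gripper_width: 0.232
grasp_force: 58.5
```

Call:
servo_tool(deltas=[[[0,0,0,0,0],[0,0,0.015,0,0],[0,-0.001,0.015,0,0],[0,0,0.015,0,0],[0,-0.001,0.015,0,0],[0,-0.001,0.015,0,0],[0,0,0.006,0,0],[0,0,0.003,0,0]]])

```text
time: 8.25
tool_pos: [0.5119, 0.0389, 0.11]
tool_rot: [0.002, -0.02, 1.0, -0.005]
contact_force: [-1.7, -20.4, 6.6]
gripper_width: 0.227
grasp_force: 59.7
```

Call:
servo_tool(deltas=[[[0,0,0,0,0],[70,0,0,0,0],[70,0,0,0,0],[70,0,0,0,0],[70,0,0,0.04,0],[70,0,0,0.04,0],[70,-0.014,-0.05,0.0,0],[70,-0.014,-0.05,0,0]]])

```text
time: 9.05
tool_pos: [0.4839, -0.0548, 0.1895]
tool_rot: [0.002, -0.021, 1.0, -0.0]
contact_force: [0.3, -0.4, -0.1]
gripper_width: 0.698
grasp_force: 0.0
```

Call:
servo_tool(deltas=[[[70,-0.013,-0.05,0,0],[70,0,-0.005,0,0],[70,0,0,0,0],[70,0,0,0,0],[70,0,0,0,0],[70,0,0,0,0],[70,0,0,0,0],[70,0,0,0,0]]])

```text
time: 9.85
tool_pos: [0.4707, -0.1077, 0.1873]
tool_rot: [-0.0, -0.02, 1.0, 0.0]
contact_force: [0.3, 0.5, -0.4]
gripper_width: 0.7
grasp_force: 0.0
```

Run:
```python
from h import *
f=get("wrist"); print(f["st"]["tool_pos"])
W=f["W"];h=f["hsv"]
m=(W[...,2]>.112)&(W[...,2]<.14)&(h[...,0]>105)&(h[...,0]<125)&(h[...,1]>120)&(W[...,0]>.42)&(W[...,1]<0)
P=W[m];print(len(P),np.median(P,0),(P.min(0)+P.max(0))/2,np.ptp(P,0))
m=(W[...,2]>.115)&(W[...,2]<.13)&(abs(W[...,0]-.511)<.04)&(abs(W[...,1]-.04)<.04)&(h[...,2]<90)
P=W[m];print(len(P),np.median(P,0),(P.min(0)+P.max(0))/2)
```

```text
[ 0.47067941 -0.10765888  0.18728201]
1021 [ 0.47021382 -0.12015479  0.1297544 ] [ 0.47223909 -0.12034046  0.12223145] [0.02203006 0.02190637 0.02034543]
887 [0.50949822 0.03619567 0.12177269] [0.51113604 0.03870498 0.11987531]
```

Call:
servo_tool(deltas=[[[70,0.001,-0.012,0,0],[70,0,0,-0.035,0],[70,0,0,-0.03,0],[70,0,0,-0.01,0],[70,0,0,0,0],[0,0,0,0,0],[0,0,0,0,0],[0,0,0,0,0]]])

```text
time: 10.7
tool_pos: [0.4727, -0.1208, 0.1144]
tool_rot: [0.002, -0.019, 1.0, -0.001]
contact_force: [-1.9, 0.1, 2.2]
gripper_width: 0.233
grasp_force: 58.5
```

Call:
servo_tool(deltas=[[[0,0,0,0,0],[0,-0.01,0,0,0],[0,-0.01,-0.001,0,0],[0,-0.01,0,0,0],[0,-0.006,0,0,0],[0,-0.003,0,0,0],[0,0,0,0,0],[0,0,0,0,0]]])

```text
time: 11.5
tool_pos: [0.4375, -0.122, 0.1145]
tool_rot: [0.008, -0.019, 1.0, -0.001]
contact_force: [19.2, -1.5, -5.4]
gripper_width: 0.231
grasp_force: 59.1
```

Call:
servo_tool(deltas=[[[80,0,0,0,0],[80,0,0,0,0],[80,0,0,0,0],[80,0,0,0.04,0],[80,0,0,0.04,0],[100,0,0,0.04,0],[100,0.01,0.03,0.01,0],[100,0.01,0.03,0,0]]])

```text
time: 12.3
tool_pos: [0.4535, -0.0614, 0.2453]
tool_rot: [0.002, -0.018, 1.0, -0.001]
contact_force: [0.4, -0.2, -0.1]
gripper_width: 0.998
grasp_force: 0.0
```

Call:
servo_tool(deltas=[[[100,0.014,0.04,0,0],[100,0.014,0.04,0,0],[100,0.014,0.04,0,0],[100,0.014,0.04,0,0],[100,0.014,0.04,0,0],[100,0.014,0.04,0,0],[100,0.014,0.02,0,0],[100,0,0,0,0]]])

```text
time: 13.1
tool_pos: [0.5506, 0.2009, 0.2413]
tool_rot: [-0.001, -0.021, 1.0, -0.0]
contact_force: [-0.1, -0.1, 0.9]
gripper_width: 0.996
grasp_force: 0.0
```

```bash
cat > caps.py <<'E'
from h import *
from sh import s
import sys
def caps(n,lo=.117,hi=.13,xr=(.2,.8),yr=(-.35,.5)):
    f=get(n);W=f["W"];h=f["hsv"]
    m=(W[...,2]>lo)&(W[...,2]<hi)&(h[...,1]<60)&(h[...,2]>110)&(W[...,0]>xr[0])&(W[...,0]<xr[1])&(W[...,1]>yr[0])&(W[...,1]<yr[1])
    k,L,st,_=cv2.connectedComponentsWithStats(m.astype(np.uint8))
    for i in range(1,k):
        if st[i,4]>60:
            P=W[L==i];mid=(P.min(0)+P.max(0))/2;print(n,st[i],"mid",mid.round(4),"ptp",np.ptp(P,0).round(3),"shaker",s(mid).round(4))
    return f
E
python3 - <<'E'
from caps import *
f=caps("wrist",yr=(.1,.5));print(f["st"]["tool_pos"])
f=caps("top",yr=(.1,.5))
E
```

```text
wrist [306   0  66  22 963] mid [0.4167 0.2121 0.1223] ptp [0.013 0.045 0.011] shaker [[-0.085   0.4532]]
wrist [ 276  166   65   65 3279] mid [0.556  0.1962 0.1224] ptp [0.054 0.053 0.01 ] shaker [[0.0537 0.432 ]]
[0.55058948 0.20085034 0.24126263]
top [206 152  21  18 288] mid [0.5519 0.1955 0.1231] ptp [0.044 0.052 0.012] shaker [[0.0496 0.4314]]
top [198 211  22  21 359] mid [0.3948 0.2115 0.1225] ptp [0.051 0.055 0.01 ] shaker [[-0.1069  0.4534]]
```

Call:
servo_tool(deltas=[[[100,0.005,-0.005,0,0],[100,0,0,-0.04,0],[100,0,0,-0.04,0],[100,0,0,-0.04,0],[100,0,0,-0.012,0],[100,0,0,0,0],[0,0,0,0,0],[0,0,0,0,0]]])

```text
time: 14.0
tool_pos: [0.5575, 0.1939, 0.1135]
tool_rot: [0.003, -0.019, 1.0, 0.0]
contact_force: [-0.8, -0.8, -0.2]
gripper_width: 0.694
grasp_force: 0.0
```

Call:
servo_tool(deltas=[[[0,0,0,0,0],[0,0,0,0,0],[0,0,0,0,0],[0,0,0,0.02,0],[0,0,0,0.04,0],[0,0,0,0.04,0],[0,0,0,0.04,0],[0,0,0,0,0]]])

```text
time: 14.8
tool_pos: [0.5589, 0.1946, 0.259]
tool_rot: [0.007, -0.019, 1.0, 0.001]
contact_force: [0.2, 0.0, -0.7]
gripper_width: 0.621
grasp_force: 63.9
```

Call:
servo_tool(deltas=[[[0,-0.002,-0.03,0.005,0],[0,-0.002,-0.04,0,0],[0,-0.002,-0.04,0,0],[0,-0.002,-0.04,0,0],[0,-0.002,-0.04,0,0],[0,-0.002,-0.04,0,0],[0,-0.002,-0.04,0,0],[0,-0.002,-0.04,0,0]]])

```text
time: 15.6
tool_pos: [0.5387, -0.1176, 0.2543]
tool_rot: [-0.001, -0.019, 1.0, 0.0]
contact_force: [0.1, 0.2, -2.2]
gripper_width: 0.621
grasp_force: 64.1
```

Call:
servo_tool(deltas=[[[0,-0.002,-0.03,0,0],[0,0,-0.015,0,0],[0,0,-0.004,0,0],[0,0,0,0,0],[0,0,0,-0.03,0],[0,0,0,-0.02,0],[0,0,0,0,0],[0,0,0,0,0]]])

```text
time: 16.4
tool_pos: [0.5376, -0.164, 0.2053]
tool_rot: [-0.0, -0.02, 1.0, 0.0]
contact_force: [0.4, -1.2, -1.3]
gripper_width: 0.624
grasp_force: 64.2
```

Run:
```python
from caps import *
f=get("scene");save(f,"s3.png");print(f["st"]["tool_pos"],f["st"]["gripper_width"],f["st"]["contact_force"])
```

```text
[ 0.53762008 -0.1640161   0.20530296] 0.6235744683193845 [ 0.38696343 -1.24521745 -1.26026723]
```

View pics/s3.png

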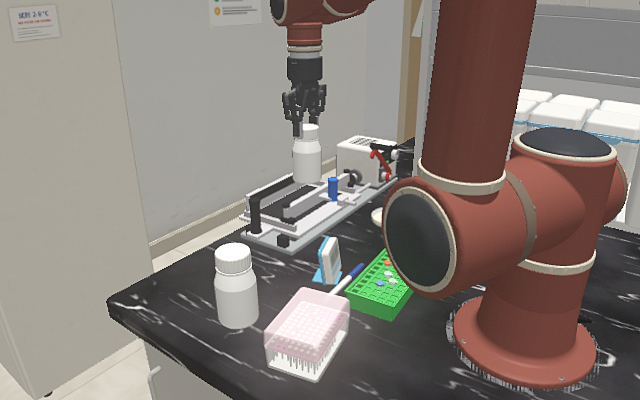

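The bottle hangs upright at (307,155) over the deck. I'll lower it.

Call:
servo_tool(deltas=[[[0,0.002,0,0,0],[0,0,0,-0.015,0],[0,0,0,-0.015,0],[0,0,0,-0.006,0],[0,0,0,-0.002,0],[0,0,0,-0.002,0],[0,0,0,0,0],[0,0,0,0,0]]])

```text
time: 17.25
tool_pos: [0.5398, -0.1654, 0.1658]
tool_rot: [0.0, -0.019, 1.0, -0.0]
contact_force: [0.3, 0.1, -2.0]
gripper_width: 0.624
grasp_force: 64.2
```

Call:
servo_tool(deltas=[[[0,0,0,-0.001,0],[0,0,0,-0.001,0],[0,0,0,-0.001,0],[0,0,0,0,0],[0,0,0,0,0],[0,0,0,0,0],[0,0,0,0,0],[0,0,0,0,0]]])

```text
time: 18.05
tool_pos: [0.5402, -0.1654, 0.1639]
tool_rot: [0.001, -0.019, 1.0, -0.0]
contact_force: [-2.2, 1.3, 5.7]
gripper_width: 0.624
grasp_force: 65.0
```

Call:
servo_tool(deltas=[[[90,0,0,0,0],[90,0,0,0,0],[90,0,0,0,0],[100,0,0,0.03,0],[100,0,0,0.04,0],[100,0,0,0.04,0],[100,-0.01,0.03,0,0],[100,-0.015,0.04,0,0]]])

```text
time: 18.85
tool_pos: [0.5153, -0.0959, 0.2743]
tool_rot: [0.002, -0.018, 1.0, -0.001]
contact_force: [-0.4, 0.5, -1.2]
gripper_width: 0.995
grasp_force: 0.0
```

Call:
servo_tool(deltas=[[[100,-0.015,0.04,0,0],[100,-0.015,0.04,0,0],[100,-0.015,0.04,0,0],[100,-0.015,0.04,0,0],[100,-0.015,0.04,0,0],[100,-0.015,0.04,0,0],[100,-0.015,0.04,0,0],[100,-0.015,0.02,0,0]]])

```text
time: 19.65
tool_pos: [0.3934, 0.207, 0.2721]
tool_rot: [-0.0, -0.02, 1.0, 0.0]
contact_force: [0.3, -0.4, -0.3]
gripper_width: 1.001
grasp_force: 0.0
```

Run:
```python
from caps import *
f=caps("wrist",yr=(.1,.5));print(f["st"]["tool_pos"])
f=caps("top",lo=.115,hi=.185)
```

```text
wrist [ 290  155   59   59 2680] mid [0.3949 0.2117 0.1223] ptp [0.054 0.054 0.01 ] shaker [[-0.1068  0.4536]]
[0.39338805 0.20698483 0.27211472]
top [342 150  26  28 550] mid [ 0.5354 -0.1644  0.1468] ptp [0.06  0.064 0.064] shaker [[0.0193 0.0724]]
top [200 216  20  16 109] mid [0.3883 0.209  0.1226] ptp [0.038 0.05  0.013] shaker [[-0.1135  0.4511]]
```

Call:
servo_tool(deltas=[[[100,0.002,0.004,-0.03,0],[100,0,0,-0.04,0],[100,0,0,-0.04,0],[100,0,0,-0.04,0],[100,0,0,-0.01,0],[100,0,0,0,0],[0,0,0,0,0],[0,0,0,0,0]]])

```text
time: 20.55
tool_pos: [0.3985, 0.2092, 0.1151]
tool_rot: [0.002, -0.019, 1.0, 0.001]
contact_force: [-0.7, 0.5, 1.3]
gripper_width: 0.688
grasp_force: 1.0
```

Call:
servo_tool(deltas=[[[0,0,0,0,0],[0,0,0,0,0],[0,0,0,0,0],[0,0,0,0.02,0],[0,0,0,0.04,0],[0,0,0,0.04,0],[0,0,0,0.04,0],[0,0,0,0,0]]])

```text
time: 21.35
tool_pos: [0.3996, 0.2098, 0.2604]
tool_rot: [0.007, -0.019, 1.0, 0.002]
contact_force: [0.8, 0.4, -0.8]
gripper_width: 0.622
grasp_force: 64.1
```

Call:
servo_tool(deltas=[[[0,0.018,-0.035,0.006,0],[0,0.02,-0.04,0,0],[0,0.02,-0.04,0,0],[0,0.02,-0.04,0,0],[0,0.02,-0.04,0,0],[0,0.02,-0.04,0,0],[0,0.015,-0.03,0,0],[0,0.006,-0.011,0,0]]])

```text
time: 22.15
tool_pos: [0.5359, -0.07, 0.2574]
tool_rot: [-0.001, -0.017, 1.0, -0.0]
contact_force: [-0.0, 0.9, -2.1]
gripper_width: 0.622
grasp_force: 64.4
```

Call:
servo_tool(deltas=[[[0,0,0,0,0],[0,0,0,0,0],[0,0,0,0,0],[0,0,0,0,0],[0,0,0,-0.02,0],[0,0,0,-0.02,0],[0,0,0,0,0],[0,0,0,0,0]]])

```text
time: 22.95
tool_pos: [0.5353, -0.0666, 0.2184]
tool_rot: [-0.0, -0.019, 1.0, 0.0]
contact_force: [0.2, -0.1, -1.9]
gripper_width: 0.622
grasp_force: 64.4
```

Run:
```python
from caps import *
f=get("scene");save(f,"s4.png");print(f["st"]["tool_pos"],f["st"]["gripper_width"],f["st"]["contact_force"])
```

```text
[ 0.53525051 -0.0666255   0.21837281] 0.6217458816907194 [ 0.17940283 -0.10057609 -1.93726507]
```

View pics/s4.png

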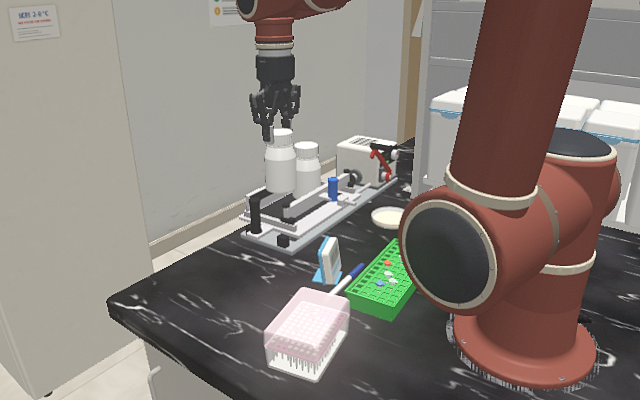

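The first bottle stands at (306,170) and the second hangs upright at (280,160). I'll lower it from TCP z 0.218 to about 0.163.

Call:
servo_tool(deltas=[[[0,0.002,-0.002,-0.02,0],[0,0,0,-0.02,0],[0,0,0,-0.008,0],[0,0,0,-0.002,0],[0,0,0,-0.002,0],[0,0,0,-0.001,0],[0,0,0,0,0],[0,0,0,0,0]]])

```text
time: 23.8
tool_pos: [0.5379, -0.0693, 0.1661]
tool_rot: [0.001, -0.019, 1.0, -0.0]
contact_force: [0.3, 0.7, -1.5]
gripper_width: 0.62
grasp_force: 64.5
```

Call:
servo_tool(deltas=[[[0,0,0,-0.001,0],[0,0,0,-0.001,0],[0,0,0,0,0],[0,0,0,0,0],[0,0,0,0,0],[0,0,0,0,0],[0,0,0,0,0],[0,0,0,0,0]]])

```text
time: 24.6
tool_pos: [0.5385, -0.0693, 0.1655]
tool_rot: [0.001, -0.019, 1.0, -0.0]
contact_force: [-1.4, 1.6, 5.2]
gripper_width: 0.623
grasp_force: 65.3
```

Call:
servo_tool(deltas=[[[90,0,0,0,0],[90,0,0,0,0],[90,0,0,0,0],[90,0,0,0.03,0],[90,0,0,0.04,0],[70,0,0,0.04,0],[70,-0.03,-0.015,0,0],[70,-0.03,-0.015,0,0]]])

```text
time: 25.4
tool_pos: [0.4778, -0.0996, 0.2753]
tool_rot: [0.002, -0.02, 1.0, -0.001]
contact_force: [-0.2, -1.5, -0.6]
gripper_width: 0.702
grasp_force: 0.0
```

Call:
servo_tool(deltas=[[[70,-0.03,-0.015,0,0],[70,-0.012,-0.005,0,0],[70,0,0,0,0],[70,0,0,0,0],[70,0,0,0,0],[70,0,0,0,0],[70,0,0,0,0],[70,0,0,0,0]]])

```text
time: 26.2
tool_pos: [0.4358, -0.119, 0.2732]
tool_rot: [-0.0, -0.019, 1.0, 0.0]
contact_force: [0.7, -0.2, 0.1]
gripper_width: 0.698
grasp_force: 0.0
```

```bash
cat > chk.py <<'E'
from caps import *
def knob(f):
    W=f["W"];h=f["hsv"]
    m=(W[...,2]>.112)&(W[...,2]<.14)&(h[...,0]>105)&(h[...,0]<125)&(h[...,1]>120)&(W[...,0]>.41)&(W[...,1]<0)
    P=W[m];mid=(P.min(0)+P.max(0))/2;print("knob",len(P),mid.round(4),np.ptp(P,0).round(3),"sh",s(mid).round(4))
E
python3 - <<'E'
from chk import *
f=caps("wrist",lo=.167,hi=.182);print(f["st"]["tool_pos"]);knob(f);save(f,"w5.png")
caps("top",lo=.167,hi=.182)
E
```

```text
wrist [ 239  281   51   59 2168] mid [ 0.5386 -0.1581  0.1722] ptp [0.055 0.043 0.01 ] shaker [[0.0228 0.0786]]
wrist [ 338  281   53   59 2225] mid [ 0.535  -0.0715  0.1725] ptp [0.055 0.046 0.011] shaker [[0.0225 0.1652]]
[ 0.43581608 -0.11902325  0.27315064]
knob 501 [ 0.4425 -0.256   0.1222] [0.032 0.29  0.02 ] sh [[-0.077  -0.0156]]
top [348 150  20  14 160] mid [ 0.5492 -0.168   0.1736] ptp [0.034 0.047 0.009] shaker [[0.033  0.0683]]
```

View pics/w5.png

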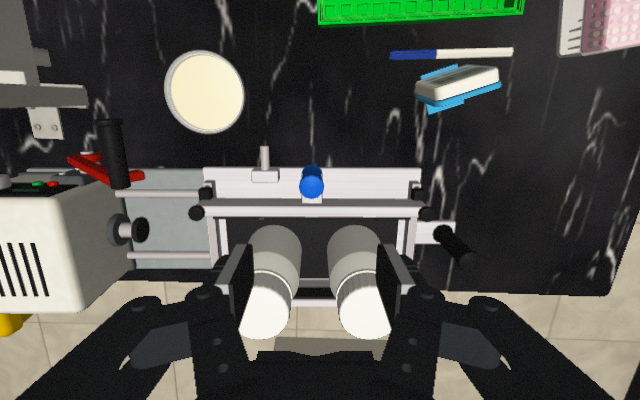

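Both bottles stand in the row (caps at (265,300) and (365,300)), and the knob is at (312,183). I'll descend, pinch it and push.

Call:
servo_tool(deltas=[[[70,0.001,-0.002,-0.03,0],[70,0,0,-0.04,0],[70,0,0,-0.04,0],[70,0,0,-0.035,0],[70,0,0,-0.01,0],[70,0,0,0,0],[0,0,0,0,0],[0,0,0,0,0]]])

```text
time: 27.1
tool_pos: [0.4382, -0.122, 0.1209]
tool_rot: [0.002, -0.019, 1.0, -0.001]
contact_force: [0.4, 1.6, 0.7]
gripper_width: 0.369
grasp_force: 0.0
```

Call:
servo_tool(deltas=[[[0,0,0,0,0],[0,0,0,0,0],[0,0.005,0,0,0],[0,0.005,0,0,0],[0,0.005,0,0,0],[0,0.004,0,0,0],[0,0,0,0,0],[0,0,0,0,0]]])

```text
time: 27.9
tool_pos: [0.457, -0.1216, 0.1209]
tool_rot: [0.002, -0.019, 1.0, -0.0]
contact_force: [-1.8, 1.2, 7.4]
gripper_width: 0.227
grasp_force: 58.7
```

Call:
servo_tool(deltas=[[[0,0.002,0.001,0,0],[0,0.002,0,0,0],[0,0.002,0,0,0],[0,0.002,0,0,0],[0,0,0,0,0],[0,0,0,0,0],[0,0,0,0,0],[0,0,0,0,0]]])

```text
time: 28.7
tool_pos: [0.464, -0.1211, 0.1209]
tool_rot: [0.0, -0.019, 1.0, -0.001]
contact_force: [-5.1, 0.0, 9.8]
gripper_width: 0.229
grasp_force: 58.9
```

Call:
servo_tool(deltas=[[[0,0.001,0,0,0],[0,0.001,0,0,0],[0,0.001,0,0,0],[0,0,0,0,0],[0,0,0,0,0],[0,0,0,0,0],[0,0,0,0,0],[0,0,0,0,0]]])

```text
time: 29.5
tool_pos: [0.4668, -0.121, 0.1209]
tool_rot: [-0.0, -0.019, 1.0, -0.001]
contact_force: [-6.5, -0.8, 10.2]
gripper_width: 0.227
grasp_force: 58.9
```

Call:
servo_tool(deltas=[[[0,0.001,0,0,0],[0,0.001,0,0,0],[0,0,0,0,0],[0,0,0,0,0],[0,0,0,0,0],[0,0,0,0,0],[0,0,0,0,0],[0,0,0,0,0]]])

```text
time: 30.3
tool_pos: [0.4672, -0.121, 0.1208]
tool_rot: [-0.002, -0.019, 1.0, -0.001]
contact_force: [-14.1, 1.0, 14.0]
gripper_width: 0.226
grasp_force: 59.3
```

Call:
servo_tool(deltas=[[[0,0.001,0,0,0],[0,0,0,0,0],[0,0,0,0,0],[0,0,0,0,0],[0,0,0,0,0],[0,0,0,0,0],[0,0,0,0,0],[0,0,0,0,0]]])

```text
time: 31.1
tool_pos: [0.4673, -0.121, 0.1208]
tool_rot: [-0.004, -0.019, 1.0, -0.001]
contact_force: [-17.9, 0.4, 17.4]
gripper_width: 0.23
grasp_force: 59.6
```

Run:
```python
from chk import *
caps("top",lo=.166,hi=.185);f=caps("scene",lo=.166,hi=.185);save(f,"s6.png")
```

```text
top [346 148  22  16 208] mid [ 0.5518 -0.1656  0.1737] ptp [0.038 0.052 0.009] shaker [[0.0357 0.0706]]
top [306 150  15  18 107] mid [ 0.5452 -0.0588  0.1736] ptp [0.042 0.035 0.009] shaker [[0.0332 0.1776]]
scene [292 141  14   9  82] mid [ 0.5531 -0.1592  0.1701] ptp [0.033 0.05  0.008] shaker [[0.0373 0.0769]]
scene [264 152  26  11 239] mid [ 0.5398 -0.0657  0.1702] ptp [0.056 0.054 0.008] shaker [[0.0275 0.1708]]
```

View pics/s6.png

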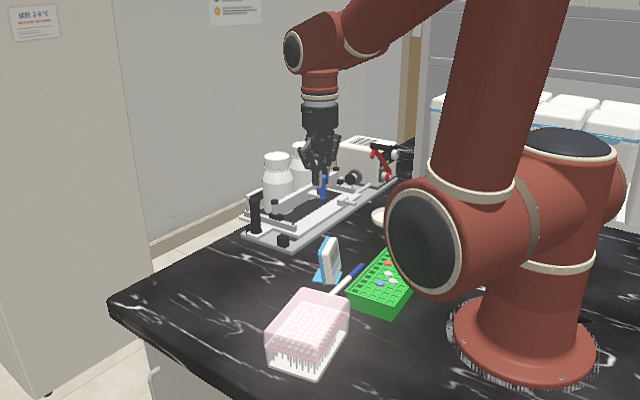

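Both bottles are clamped upright (scene 277,180 and 300,165) with an 18 N push. I'll release the knob and go to the post.

Call:
servo_tool(deltas=[[[60,0,0,0,0],[60,0,0,0,0],[60,0,0,0,0],[60,0,0,0.04,0],[60,0,0,0.04,0],[60,0,0,0.04,0],[70,0.005,0.02,0.01,0],[70,0.01,0.035,0,0]]])

```text
time: 32.0
tool_pos: [0.4862, -0.0662, 0.252]
tool_rot: [0.003, -0.017, 1.0, -0.001]
contact_force: [1.1, 0.3, -0.1]
gripper_width: 0.695
grasp_force: 0.0
```

Call:
servo_tool(deltas=[[[70,0.01,0.035,0,0],[70,0.01,0.035,0,0],[70,0.009,0.034,0,0],[70,0,0,0,0],[70,0,0,0,0],[70,0,0,0,0],[70,0,0,-0.03,0],[70,0,0,0,0]]])

```text
time: 32.8
tool_pos: [0.5112, 0.0378, 0.2144]
tool_rot: [-0.004, -0.018, 1.0, 0.0]
contact_force: [-0.6, -0.3, -1.1]
gripper_width: 0.701
grasp_force: 0.0
```

Run:
```python
from chk import *
f=caps("wrist",lo=.167,hi=.182);print(f["st"]["tool_pos"])
W=f["W"];h=f["hsv"]
m=(W[...,2]>.115)&(W[...,2]<.13)&(abs(W[...,0]-.511)<.04)&(abs(W[...,1]-.04)<.04)&(h[...,2]<90)
P=W[m];print("post",len(P),np.median(P,0),(P.min(0)+P.max(0))/2)
m=(W[...,2]>.11)&(W[...,2]<.14)&(h[...,0]>105)&(h[...,0]<125)&(h[...,1]>120)&(abs(W[...,1]+.12)<.05)&(W[...,0]>.42)
P=W[m]; 
if len(P): print("knob",len(P),(P.min(0)+P.max(0))/2,np.ptp(P,0))
```

```text
wrist [  94  227   97   79 5653] mid [ 0.539  -0.0667  0.1723] ptp [0.049 0.055 0.011] shaker [[0.0267 0.1699]]
wrist [   0  234   36   77 1824] mid [ 0.5464 -0.1456  0.1721] ptp [0.049 0.021 0.01 ] shaker [[0.031  0.0908]]
[0.51120059 0.03776109 0.2144441 ]
post 701 [0.50973648 0.03894954 0.12191149] [0.5109252  0.0389517  0.12004703]
knob 1291 [ 0.46704621 -0.12026506  0.12137929] [0.02214028 0.0238985  0.02268042]
```

Call:
servo_tool(deltas=[[[70,0,0.001,-0.04,0],[70,0,0,-0.04,0],[70,0,0,-0.02,0],[70,0,0,-0.005,0],[70,0,0,0,0],[0,0,0,0,0],[0,0,0,0,0],[0,0,0,0,0]]])

```text
time: 33.65
tool_pos: [0.5149, 0.0388, 0.1156]
tool_rot: [0.002, -0.019, 1.0, -0.001]
contact_force: [-1.4, -2.0, 3.6]
gripper_width: 0.228
grasp_force: 58.5
```

Call:
servo_tool(deltas=[[[0,0,0,0,0],[0,0,-0.005,0,0],[0,0.001,-0.01,0,0],[0,0,-0.01,0,0],[0,0,-0.01,0,0],[0,0.001,-0.01,0,0],[0,0,-0.01,0,0],[0,0,-0.01,0,0]]])

```text
time: 34.45
tool_pos: [0.517, -0.025, 0.1157]
tool_rot: [0.002, -0.019, 1.0, 0.001]
contact_force: [0.3, 2.0, 6.5]
gripper_width: 0.232
grasp_force: 58.6
```

Call:
servo_tool(deltas=[[[0,0.001,-0.005,0,0],[0,0,-0.004,0,0],[0,0,-0.003,0,0],[0,0,-0.002,0,0],[0,0,-0.001,0,0],[0,0,-0.001,0,0],[0,0,0,0,0],[0,0,0,0,0]]])

```text
time: 35.25
tool_pos: [0.5176, -0.0411, 0.1156]
tool_rot: [0.001, -0.019, 1.0, 0.0]
contact_force: [-3.5, 2.3, 7.3]
gripper_width: 0.23
grasp_force: 58.8
```

Call:
servo_tool(deltas=[[[0,0,-0.001,0,0],[0,0,-0.001,0,0],[0,0,0,0,0],[0,0,0,0,0],[0,0,0,0,0],[0,0,0,0,0],[0,0,0,0,0],[0,0,0,0,0]]])

```text
time: 36.05
tool_pos: [0.5176, -0.0413, 0.1156]
tool_rot: [0.001, -0.019, 1.0, 0.002]
contact_force: [-1.4, 6.7, 8.4]
gripper_width: 0.229
grasp_force: 59.0
```

Call:
servo_tool(deltas=[[[60,0,0,0,0],[60,0,0,0,0],[60,0,0,0,0],[60,0,0,0.04,0],[60,0,0,0.04,0],[60,0,0,0.04,0],[60,-0.03,-0.02,0.02,0],[60,-0.03,-0.03,0,0]]])

```text
time: 36.85
tool_pos: [0.4579, -0.0937, 0.2579]
tool_rot: [0.004, -0.02, 1.0, -0.001]
contact_force: [0.1, 0.0, 0.0]
gripper_width: 0.601
grasp_force: 0.0
```

Call:
servo_tool(deltas=[[[60,-0.03,-0.03,0,0],[60,-0.025,-0.03,0,0],[60,0,-0.03,0,0],[60,0,-0.03,0,0],[60,0,-0.03,0,0],[60,0,-0.03,0,0],[60,0,0,0,0],[60,0,0,0,0]]])

```text
time: 37.65
tool_pos: [0.4012, -0.2735, 0.2528]
tool_rot: [-0.0, -0.018, 1.0, 0.001]
contact_force: [-0.1, -0.1, -0.2]
gripper_width: 0.602
grasp_force: 0.0
```

Run:
```python
from chk import *
f=caps("wrist",lo=.167,hi=.182,xr=(.45,.8));print(f["st"]["tool_pos"]);save(f,"w7.png")
W=f["W"];h=f["hsv"];q=s(W[...,:2].reshape(-1,2)).reshape(400,640,2)
m=(W[...,2]>.13)&(W[...,2]<.2)&(q[...,0]>-.145)&(q[...,0]<-.1)&(q[...,1]>-.08)&(q[...,1]<.03)&(h[...,2]<90)
P=np.c_[q[m],W[m][:,2]];print("grip",len(P),np.median(P,0),P.min(0),P.max(0))
caps("top",lo=.166,hi=.185)
```

```text
wrist [321 344  43  10 212] mid [ 0.5251 -0.2453  0.171 ] ptp [0.009 0.035 0.008] shaker [[ 0.006  -0.0081]]
wrist [ 428  357   45   43 1148] mid [ 0.5468 -0.1532  0.1734] ptp [0.044 0.04  0.008] shaker [[0.0312 0.0831]]
[ 0.40118487 -0.27347472  0.25283505]
grip 1067 [-0.12231949 -0.028505    0.1710146 ] [-0.13860804 -0.03694268  0.15713752] [-0.10008294 -0.02000674  0.17505344]
top [377 147  22  22 384] mid [ 0.5467 -0.2415  0.1728] ptp [0.052 0.053 0.014] shaker [[ 0.0277 -0.0051]]
top [339 148  22  23 386] mid [ 0.5438 -0.1482  0.1719] ptp [0.054 0.052 0.011] shaker [[0.0284 0.0883]]
```

View pics/w7.png

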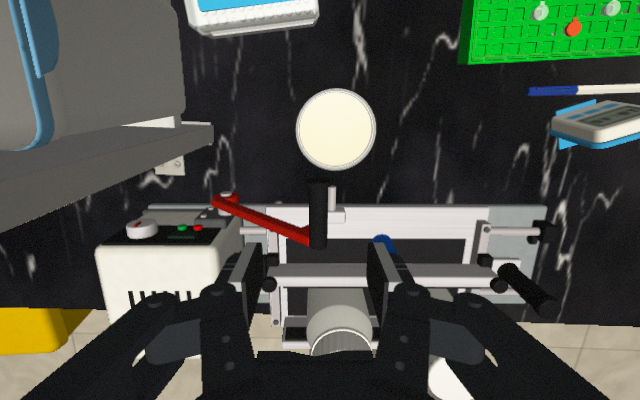

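The hook grip is raised at (318,180–245), the bottles are still clamped and the dish is untouched. Next I grip the hook and lower it along the reverse arc.

Call:
servo_tool(deltas=[[[55,0,0.003,-0.03,0],[55,0,0,-0.035,0],[55,0,0,-0.02,0],[55,0,0,0,0],[55,0,0,0,0],[0,0,0,0,0],[0,0,0,0,0],[0,0,0,0,0]]])

```text
time: 38.55
tool_pos: [0.4023, -0.2707, 0.1701]
tool_rot: [0.001, -0.019, 1.0, -0.001]
contact_force: [0.4, 1.6, 4.2]
gripper_width: 0.136
grasp_force: 58.5
```

Call:
servo_tool(deltas=[[[0,0,0,0,0],[0,0,0,0,0],[0,0,0,0,0],[0,0,0,0,0],[0,0,0,0,0],[0,0,0,0,0],[0,0,0,0,0],[0,0,0,0,0]]])

```text
time: 39.35
tool_pos: [0.4023, -0.2704, 0.1698]
tool_rot: [0.001, -0.019, 1.0, -0.0]
contact_force: [-1.0, 3.2, 5.7]
gripper_width: 0.136
grasp_force: 58.7
```

Call:
servo_tool(deltas=[[[0,0,0.009,-0.009,0],[0,0,0.01,-0.012,0],[0,-0.001,0.009,-0.013,0],[0,0,0.007,-0.014,0],[0,0,0.006,-0.015,0],[0,-0.001,0.004,-0.015,0],[0,0,0.002,-0.012,0],[0,0,0,0,0]]])

```text
time: 40.15
tool_pos: [0.4004, -0.2243, 0.0774]
tool_rot: [0.001, -0.019, 1.0, -0.002]
contact_force: [3.4, -6.9, -2.1]
gripper_width: 0.134
grasp_force: 58.6
```

Call:
servo_tool(deltas=[[[0,0,0,-0.002,0],[0,0,0,-0.002,0],[0,0,0,-0.002,0],[0,0,0,0,0],[0,0,0,0,0],[0,0,0,0,0],[0,0,0,0,0],[0,0,0,0,0]]])

```text
time: 40.95
tool_pos: [0.4008, -0.2243, 0.0761]
tool_rot: [0.0, -0.019, 1.0, -0.001]
contact_force: [-8.6, 3.5, 27.6]
gripper_width: 0.134
grasp_force: 61.7
```

Call:
servo_tool(deltas=[[[0,0,0,0.003,0],[40,0,0,0,0],[40,0,0,0,0],[40,0,0,0,0],[50,0,0,0.03,0],[50,0,0,0.04,0],[50,0,0,0.04,0],[50,0,0,0.03,0]]])

```text
time: 41.75
tool_pos: [0.3996, -0.2229, 0.2167]
tool_rot: [0.0, -0.019, 1.0, 0.0]
contact_force: [0.4, 0.2, 1.1]
gripper_width: 0.499
grasp_force: 0.0
```

Call:
servo_tool(deltas=[[[50,-0.01,0.04,0,0],[50,-0.01,0.04,0,0],[50,-0.01,0.04,0,0],[50,0,0.04,0,0],[50,0,0.04,0,0],[50,0,0,0,0],[50,0,0,0,0],[50,0,0,0,0]]])

```text
time: 42.55
tool_pos: [0.3693, -0.0237, 0.2146]
tool_rot: [-0.001, -0.019, 1.0, 0.0]
contact_force: [0.0, 0.9, 0.6]
gripper_width: 0.497
grasp_force: 0.0
```

Run:
```python
from chk import *
f=caps("top",lo=.166,hi=.185);save(f,"t8.png")
W=f["W"];h=f["hsv"];q=s(W[...,:2].reshape(-1,2)).reshape(400,640,2);Z=W[...,2]
def st(nm,m):
    if m.sum()>3: P=np.c_[q[m],Z[m]];print(nm,len(P),np.median(P,0),(P.min(0)+P.max(0))/2,P.max(0))
    else: print(nm,m.sum())
x,y=q[...,0],q[...,1]
st("post",(abs(x)<.03)&(abs(y-.2)<.04)&(Z>.114)&(Z<.13))
st("grip",(x<-.096)&(x>-.145)&(y>-.03)&(y<.05)&(Z>.065)&(Z<.12))
st("knob",(abs(x+.047)<.02)&(abs(y-.04)<.03)&(Z>.112)&(Z<.14)&(h[...,1]>120))
st("dish",(Z>.008)&(Z<.022)&(x<-.105)&(x>-.215)&(abs(y+.008)<.055)&(h[...,2]>120))
```

```text
top [377 147  22  22 385] mid [ 0.5468 -0.2416  0.1727] ptp [0.053 0.053 0.013] shaker [[ 0.0279 -0.0052]]
top [339 148  22  22 383] mid [ 0.5443 -0.1481  0.1737] ptp [0.053 0.052 0.011] shaker [[0.0289 0.0883]]
post 57 [0.00235938 0.19547877 0.12065432] [0.00193358 0.1956548  0.11947364] [0.01153753 0.20615386 0.12439891]
grip 68 [-0.11968832  0.01915417  0.0756512 ] [-0.11727162  0.01872384  0.07430259] [-0.09600324  0.02491695  0.08010715]
knob 49 [-0.04887717  0.03937084  0.12850219] [-0.05015625  0.03902031  0.12682416] [-0.04091309  0.04930493  0.1314669 ]
dish 793 [-0.1609165  -0.0080149   0.01452874] [-0.15895301 -0.00697439  0.01431318] [-0.11349289  0.03750394  0.02037542]
```

View pics/t8.png

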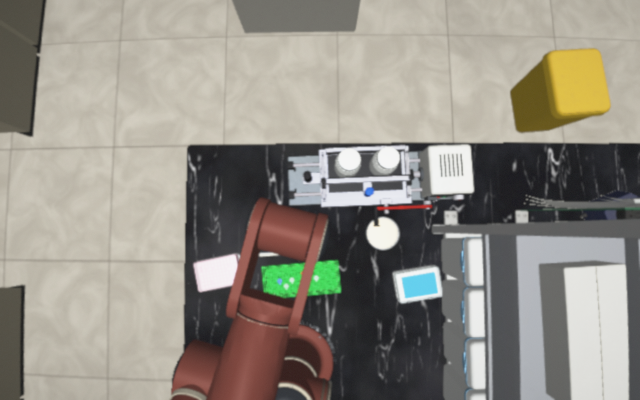

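The top view shows both bottles upright at (348,160) and (386,158). The hook is lowered (380–430,207), the carriage is home and the dish (383,233) is unmoved. I'll hand it in.

```bash
python3 -c "
from plant import manip
print(manip.job_done())"
```

```text
the job is handed in; nothing more can be done
None
```

Job handed in: two bottles were on the worktop, and both are clamped upright in one row, with the carriage home, the hook lowered over its pin and the petri dish undisturbed; no verdict was returned.

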